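# Make up two torch kits

## Task

Make up the two torch kits on their wooden trays, each thing on its own black outline, from the stock lying at the front of the bench: the wide tray takes a loose brass nozzle, the small carton and the squat jar, the narrow tray takes the other brass nozzle and the slim tall jar. Lay both nozzles and the carton first, lying flat and lined up with their outlines, and only then bring the jars, which must stay upright.

Things in the scene. Friction and masses are not known exactly. Their poses are not given: they have to be found in the camera images.
- nozzle_a_mid (a point): one brass torch nozzle lying on the bench, 78 long, 19 wide and 19 high with one thicker end; the two nozzles are alike and either may go in either tray (they are not the ends of the hose that lies over the bench edge). This point is its centre (half-way up, 9.5 above its underside); its y axis runs along its length, z up
- nozzle_b_mid (a point): the other brass torch nozzle lying on the bench, 78 long, 19 wide and 19 high with one thicker end; the two nozzles are alike and either may go in either tray (they are not the ends of the hose that lies over the bench edge). This point is its centre (half-way up, 9.5 above its underside); its y axis runs along its length, z up
- small_carton_mid (a point): small closed cardboard carton, 46 wide (x) by 60 long (y) by 30 high, upright on its base. This point is its centre, 15 above its underside; x across its narrow side, y along its length, z up
- squat_jar_mid (a point): squat round closed jar, diameter 60, 85 high in all, the body 70 high under a lid of diameter 52. This point is its centre, 42.5 above its underside; z is its upright axis
- slim_jar_mid (a point): slim tall round closed jar, diameter 48, 130 high in all, the body 107 high under a lid of diameter 41. It stands towards the front of the bench, not in the row of bottles at the back. This point is its centre, 65 above its underside; z is its upright axis
- wide_tray: wide tray, 140 (x) by 270 (y), fixed; plywood, rim 11 high, floor 5 above the bench. Origin: centre of its underside; x across it, away from the card holder on its front edge, y along it to the left, z up. Flat black outlines, all at x = 0: round, diameter 68, for the squat jar at y = +88; 86 (x) by 27 for a nozzle at y = 0; 68 (x) by 54 for the carton at y = -88, its 60 side along x
- narrow_tray: narrow tray, 140 (x) by 200 (y), fixed; plywood, rim 11 high, floor 5 above the bench. Origin: centre of its underside; x across it, away from the card holder on its front edge, y along it to the left, z up. Flat black outlines, all at x = 0: 86 (x) by 27 for a nozzle at y = +50; round, diameter 56, for the slim jar at y = -50

How it is judged:
On the way, in this order (a step that is already met when the one before it is completed fails the run):
1. both nozzles and the carton lie on their outlines, one nozzle in each tray, while neither jar has been put in its tray yet ((((x of nozzle_a_mid in the frame of wide_tray between -0.015 and 0.015 m and y of nozzle_a_mid in the frame of wide_tray between -0.015 and 0.015 m and z of nozzle_a_mid in the frame of wide_tray between 0.0085 and 0.0205 m) and angle between the y axis of nozzle_a_mid and the x axis of wide_tray, either way round below 0.35 rad and (x of nozzle_b_mid in the frame of narrow_tray between -0.015 and 0.015 m and y of nozzle_b_mid in the frame of narrow_tray between 0.035 and 0.065 m and z of nozzle_b_mid in the frame of narrow_tray between 0.0085 and 0.0205 m) and angle between the y axis of nozzle_b_mid and the x axis of narrow_tray, either way round below 0.35 rad) or ((x of nozzle_b_mid in the frame of wide_tray between -0.015 and 0.015 m and y of nozzle_b_mid in the frame of wide_tray between -0.015 and 0.015 m and z of nozzle_b_mid in the frame of wide_tray between 0.0085 and 0.0205 m) and angle between the y axis of nozzle_b_mid and the x axis of wide_tray, either way round below 0.35 rad and (x of nozzle_a_mid in the frame of narrow_tray between -0.015 and 0.015 m and y of nozzle_a_mid in the frame of narrow_tray between 0.035 and 0.065 m and z of nozzle_a_mid in the frame of narrow_tray between 0.0085 and 0.0205 m) and angle between the y axis of nozzle_a_mid and the x axis of narrow_tray, either way round below 0.35 rad)) and x of small_carton_mid in the frame of wide_tray between -0.015 and 0.015 m and y of small_carton_mid in the frame of wide_tray between -0.103 and -0.073 m and z of small_carton_mid in the frame of wide_tray between 0.014 and 0.026 m and angle between the y axis of small_carton_mid and the x axis of wide_tray, either way round below 0.35 rad and angle between small_carton_mid's own z axis and vertical below 0.15 rad and horizontal distance between squat_jar_mid and wide_tray above 0.11 m and horizontal distance between slim_jar_mid and narrow_tray above 0.08 m), for 0.2 s.
2. both jars stand on their outlines (x of squat_jar_mid in the frame of wide_tray between -0.015 and 0.015 m and y of squat_jar_mid in the frame of wide_tray between 0.073 and 0.103 m and z of squat_jar_mid in the frame of wide_tray between 0.0415 and 0.0535 m and x of slim_jar_mid in the frame of narrow_tray between -0.015 and 0.015 m and y of slim_jar_mid in the frame of narrow_tray between -0.065 and -0.035 m and z of slim_jar_mid in the frame of narrow_tray between 0.064 and 0.076 m and angle between each of squat_jar_mid, slim_jar_mid's own z axis and vertical below 0.1 rad), for 0.2 s.
At the end, for the whole second after the job is handed in: Each thing on its own outline of the right tray: centre within 15 mm along each tray axis and resting on the floor (6 mm); nozzles and box within 20 degrees of the outline, either way round; box on its base, jars upright within 6 degrees; all released and at rest (all of step 2 and (((x of nozzle_a_mid in the frame of wide_tray between -0.015 and 0.015 m and y of nozzle_a_mid in the frame of wide_tray between -0.015 and 0.015 m and z of nozzle_a_mid in the frame of wide_tray between 0.0085 and 0.0205 m) and angle between the y axis of nozzle_a_mid and the x axis of wide_tray, either way round below 0.35 rad and (x of nozzle_b_mid in the frame of narrow_tray between -0.015 and 0.015 m and y of nozzle_b_mid in the frame of narrow_tray between 0.035 and 0.065 m and z of nozzle_b_mid in the frame of narrow_tray between 0.0085 and 0.0205 m) and angle between the y axis of nozzle_b_mid and the x axis of narrow_tray, either way round below 0.35 rad) or ((x of nozzle_b_mid in the frame of wide_tray between -0.015 and 0.015 m and y of nozzle_b_mid in the frame of wide_tray between -0.015 and 0.015 m and z of nozzle_b_mid in the frame of wide_tray between 0.0085 and 0.0205 m) and angle between the y axis of nozzle_b_mid and the x axis of wide_tray, either way round below 0.35 rad and (x of nozzle_a_mid in the frame of narrow_tray between -0.015 and 0.015 m and y of nozzle_a_mid in the frame of narrow_tray between 0.035 and 0.065 m and z of nozzle_a_mid in the frame of narrow_tray between 0.0085 and 0.0205 m) and angle between the y axis of nozzle_a_mid and the x axis of narrow_tray, either way round below 0.35 rad)) and x of small_carton_mid in the frame of wide_tray between -0.015 and 0.015 m and y of small_carton_mid in the frame of wide_tray between -0.103 and -0.073 m and z of small_carton_mid in the frame of wide_tray between 0.014 and 0.026 m and angle between the y axis of small_carton_mid and the x axis of wide_tray, either way round below 0.35 rad and angle between small_carton_mid's own z axis and vertical below 0.15 rad and contact force between each of nozzle_a, nozzle_b, small_carton, squat_jar, slim_jar and the fingers below 0.05 N and linear speed of each of nozzle_a, nozzle_b, small_carton, squat_jar, slim_jar below 0.02 m/s); the robot touches nothing.
It fails at once if the squat jar is tipped by more than 30 degrees (angle between squat_jar_mid's own z axis and vertical above 0.52 rad).
It fails at once if the slim jar is tipped by more than 30 degrees (angle between slim_jar_mid's own z axis and vertical above 0.52 rad).
It also fails if it takes over 128 s, if anything falls off the work surface, if the arm or the gripper's body presses on something with over 40 N, if the wrist force passes 120 N, or if a joint passes its speed limit or range.

## Robot

A 7-joint arm with a two-finger parallel gripper is mounted at the origin on a cart in front of the work surface, level with it; the furniture and walls round the work are solid. World frame = base frame: x ahead of the robot, y to its left, z up, the work surface at z = 0. Lengths are in m, angles in rad, forces in N, time in s.
With the tool pointing down it reaches from about 0.4 to 0.9 m from the base axis. Payload 5.6 kg.
Tool frame: the origin (TCP) lies at the very end of the fingers, on their centre line; the grasp point (between the pads) lies 19 mm behind it; z points along the fingers, y is the line along which they close (so a half turn about z gives the same grasp; the last joint's range is limited). The gripper opens to 92 mm and grips with 3 to 60 N. Pads are 20 mm wide; open, the fingers measure 128 mm over their backs; the gripper's body (75 mm by 189 mm) begins 69 mm behind the grasp point.
Start: joints at [-1.154, 0.468, -0.012, 1.603, 0.006, 1.071, -0.056], TCP at [0.288, 0.582, 0.215] pointing down, gripper open.
Joint ranges: [-2.53, 2.53], [-0.31, 2.02], [-1.57, 1.55], [0.28, 2.44], [-1.29, 4.43], [0.15, 1.84], [-2.92, 2.92]. Speed limits (rad/s): [2.57, 2.57, 3.14, 3.14, 3.14, 3.14, 3.14].

## Interface

Orientations are given as a unit quaternion [x, y, z, w].
In Python, from rig import r gives the robot as it stands.
- The arm moves only by the shell command python3 -m pendant 'ROWS'. ROWS is JSON, a list of rows, each a list of 3 entries, a list of its own where there are three numbers: the shift along the tool's x, y, z in mm, then the turn, a rotation vector about the tool's x, y, z in degrees, then the opening, from 0 (shut) to 1 (fully open). A call has 1 to 5 rows; each row shifts and turns the commanded pose from where the row before left it, along the tool's axes as they then stand; what a row does not reach is not made up. A row lasts 1/8 s, in which the tool goes at most 62.5 mm and 10.7 degrees, less where a joint would pass 70% of its speed; a pose out of reach is approached as far as the arm can. A call is refused whole if a number of a shift passes 62.5 or a number of a turn 10.7, either way. A call with a gripper value outside its range is refused whole. The fingers move at their own pace and stop on an object; the grip force is fixed at half the most. Time passes only in rows, so rows that do not move let the fingers close. It gives the time, the measured TCP pose, the force, the opening and the grip force at its end, in the units of the state.
- r.sense(): the state, without advancing time (a new reading comes with each control period).
- r.camera(name): name is "scene" or "side" or "wrist"; returns a dict with "image" (384x512x3 uint8, blue, green, red), "range_z" (384x512 float32, m along the optical axis (not along the pixel's ray), 0 where there is no reading), "vfov" (degrees; the focal length in pixels is half the picture's height over the tangent of half this angle, whatever the lens; pixels are square), "cx", "cy" (the principal point, pixels), "cam_to_world" (4x4, takes a point from camera to world coordinates). Camera axes: x right, y down, z forward; pixel columns grow to the right and rows downward; lengths in m; the calibration is good to about 2 mm. The wrist camera is an equidistant fisheye: a pixel r from the principal point sees the ray r / f radians off the axis. A picture is of the moment at which its call begins.
- r.finish_job(): hands the job in; it is judged then, once.
The state is a dict: "t": time; "qpos": joint angles; "dq": joint speeds; "joint_efforts": joint torques, N m; "ee_pos": TCP position; "eef_rot": TCP orientation; "contact_force": force on the tool from outside, world axes, zero at the start; "ft_torque": the same for the moment, N m; "width": finger opening in m; "finger_force": force on a finger pad.
Only numpy, scipy, OpenCV 4.12 (cv2) and the standard library are available. Lean on these libraries where they do the work, as an engineer would, in place of code of your own. Each camera call takes 0.05 s, during which the arm holds its last target. There are 200 camera calls.

## Working session

There is one attempt and no reset: what is moved stays moved. The work goes in short steps, Python scripts to look and compute and a shell command to move; the robot and the scene stay as the last step left them, time stands still between calls to the robot, and variables do not carry over. Pictures are saved under pics/ and viewed, at most 14 in all, crops included, and the job is handed in when it is done.

```bash
ls; mkdir -p pics; cat > h.py <<'E'
import numpy as np, cv2
from rig import r
def cam(n):
    c=r.camera(n); c['f']=c['image'].shape[0]/2/np.tan(np.radians(c['vfov'])/2); return c
def cloud(c):
    h,w=c['range_z'].shape; v,u=np.mgrid[:h,:w]; z=c['range_z']
    p=np.stack([(u-c['cx'])/c['f']*z,(v-c['cy'])/c['f']*z,z],-1)
    T=np.array(c['cam_to_world']); return p@T[:3,:3].T+T[:3,3]
E
python3 - <<'E'
from h import *
for n in ['scene','side']:
    c=cam(n); cv2.imwrite(f'pics/{n}0.png',cv2.resize(c['image'],(800,600),interpolation=cv2.INTER_CUBIC)); np.savez(f'{n}0.npz',**c)
    print(n,c['vfov'],c['cx'],c['cy'],np.round(c['cam_to_world'],3).tolist(),(c['range_z']>0).mean())
print(r.sense())
E
```

```text
pics
scene 46.15678518986226 253.5875822897552 183.55889817394802 [[-0.8, -0.43, 0.419, -0.151], [-0.601, 0.568, -0.563, 0.909], [0.004, -0.702, -0.712, 1.223], [0.0, 0.0, 0.0, 1.0]] 0.9959360758463541
side 44.52135819026308 255.7430323447154 192.54307104490164 [[-0.834, -0.23, 0.502, -0.176], [-0.552, 0.37, -0.748, 0.998], [-0.014, -0.9, -0.435, 0.655], [0.0, 0.0, 0.0, 1.0]] 0.99591064453125
{'t': 0.1, 'qpos': array([-1.15398886,  0.4682886 , -0.01162177,  1.60353014,  0.00602107,
        1.07139645, -0.05632877]), 'dq': array([ 1.46036581e-03, -1.27241997e-03, -3.17185120e-04, -2.88004297e-03,
        6.33404989e-05,  2.14551244e-04,  6.37504154e-04]), 'joint_efforts': array([ 1.83089163e-03, -5.21644306e+01, -1.18140847e-02, -2.44369251e+01,
       -5.67222177e-02,  1.40398851e-02,  7.12237352e-05]), 'ee_pos': array([0.28827631, 0.58199087, 0.21373652]), 'eef_rot': array([ 2.27915954e-01,  9.73680485e-01, -7.85045002e-04, -1.19592438e-04]), 'contact_force': array([0.87953045, 0.27810546, 0.53207815]), 'ft_torque': array([0.00473664, 0.02584031, 0.00534194]), 'finger_force': 0.0, 'width': 0.09194448829635142}
```

View pics/scene0.png

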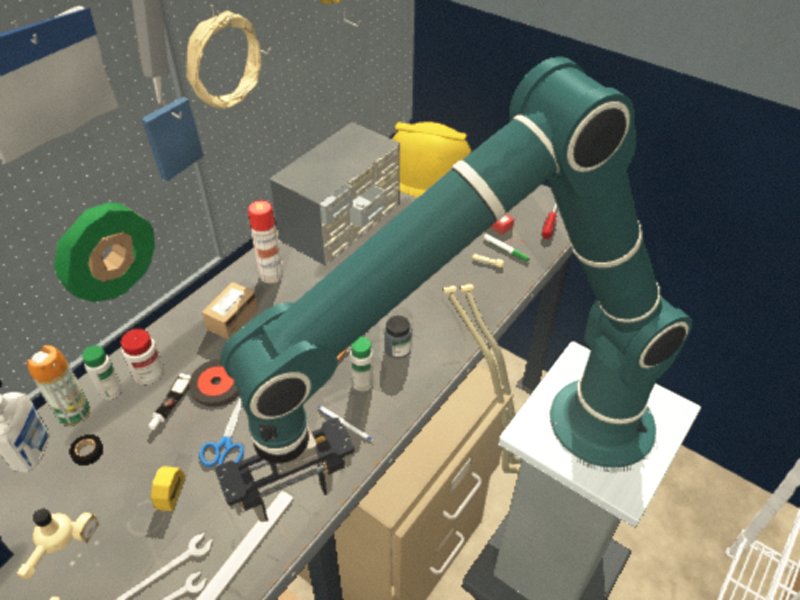

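View pics/side0.png

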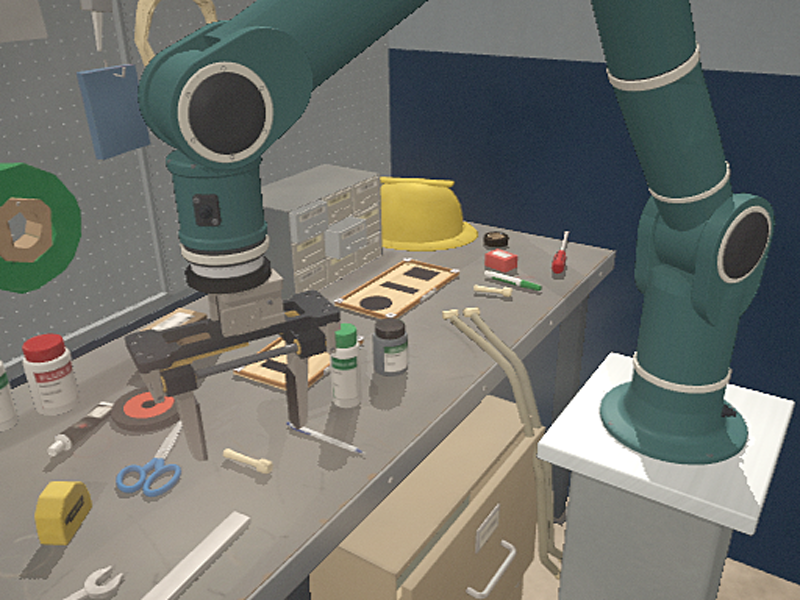

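The side view shows the wide tray at (400,288), the narrow tray partly hidden at (290,360), nozzles at (493,292) and (247,460), the red carton at (501,262), the slim jar (green lid) at (345,365) and the squat jar at (391,347).

```bash
cat >> h.py <<'E'
def roi(P,img,box,zlo,zhi,mask=None):
    u0,v0,u1,v1=[int(b*.64) for b in box]
    p=P[v0:v1,u0:u1].reshape(-1,3); q=img[v0:v1,u0:u1].reshape(-1,3).astype(int)
    m=(p[:,2]>zlo)&(p[:,2]<zhi)
    if mask is not None: m&=mask(q)
    return p[m]
def rect(p):
    (cx,cy),(w,h),a=cv2.minAreaRect((p[:,:2]*1000).astype(np.float32))
    if w<h: w,h,a=h,w,a+90
    return np.round([cx,cy,w,h,(a+90)%180-90],1),len(p),np.round(np.percentile(p[:,2],[2,50,98])*1000,1)
brass=lambda q:(q[:,2]-q[:,0]>35)&(q[:,2]>110)
red=lambda q:(q[:,2]-q[:,1]>50)
dark=lambda q:q.max(1)<70
E
python3 - <<'E'
from h import *
for n,b in dict(side=dict(noz1=(465,278,520,305),noz2=(210,440,280,478),cart=(480,245,522,275),slim=(325,315,363,412),squat=(368,312,414,380),wide=(325,250,470,325),nar=(225,330,350,395)),
      scene=dict(noz1=(465,248,510,275),cart=(490,210,518,236),slim=(345,330,376,396),squat=(382,312,414,362))).items():
    c=dict(np.load(n+'0.npz')); c['f']=192/np.tan(np.radians(float(c['vfov']))/2); P=cloud(c); I=c['image']
    for k,x in b.items():
        if k[:3]=='noz': print(n,k,*rect(roi(P,I,x,.004,.03,brass)))
        elif k=='cart': print(n,k,*rect(roi(P,I,x,.005,.045,red)), 'top',*rect(roi(P,I,x,.025,.04,red)))
        elif k in('slim','squat'):
            p=roi(P,I,x,.01,.15); print(n,k,*rect(p)); t=p[p[:,2]>np.percentile(p[:,2],99)-.006]; print('   lid top',*rect(t))
        else:
            p=roi(P,I,x,-.002,.02,dark); print(n,k,*rect(p)); p=roi(P,I,x,.003,.02,brass); print('  wood',*rect(p))
    print(n,'bench z',np.percentile(P[230:280,220:290,2] if n=='side' else P[380:,:,2],[5,50,95]))
E
```

```text
side noz1 [ 434.6 -255.6   78.1   20.9   19.2] 82 [ 5.2 10.4 17.7]
side noz2 [468.2 431.8  78.2  15.4   6. ] 182 [ 4.5 12.  18.3]
side cart [ 488.8 -400.4   67.8   51.4   -7.1] 174 [ 5.9 20.5 30.3] top [ 486.8 -400.1   61.    51.4   -7.1] 65 [25.3 28.  31.1]
side slim [504.8 158.  220.8  58.7 -53.9] 845 [ 11.4  72.4 129. ]
   lid top [445.8 219.9  40.8  28.3 -71.4] 98 [123.8 128.2 130.3]
side squat [497.1  33.8 232.5  59.2 -54.3] 700 [10.9 56.  84.9]
   lid top [449.1  99.7  54.3  47.5 -56.6] 159 [79.8 83.3 85.6]
side wide [ 621.  -154.   211.1  168.2   36.8] 31 [0.1 3.6 6.5]
  wood [ 549.  -220.4  363.4  284.2  -88.2] 903 [ 3.1  5.2 17.5]
side nar [615.7 205.8  45.7  25.3   6. ] 31 [0.  3.8 5.5]
  wood [601.6 192.9 144.5 133.5   3.4] 434 [ 3.1  4.8 11. ]
side bench z [-0.00676021 -0.00116449  0.0439171 ]
scene noz1 [ 438.  -268.1   77.7   35.1   11. ] 69 [ 4.4 13.3 22.3]
scene cart [ 476.7 -398.5   51.8   41.5   78.8] 91 [ 7.  22.9 37.1] top [ 471.3 -397.1   52.7   27.8   81.8] 40 [27.6 31.6 37.8]
scene slim [483.3 205.7 120.4  45.5 -27.7] 440 [ 13.   91.  134.3]
   lid top [449.3 219.7  36.4  34.9  76.1] 82 [129.4 131.7 136.5]
scene squat [4.458e+02 1.022e+02 5.760e+01 5.720e+01 4.000e-01] 396 [14.  68.3 91.2]
   lid top [447.6 101.1  48.1  47.1 -64.5] 79 [86.5 88.6 93. ]
scene bench z [-0.80241315 -0.54347728  0.00736003]
```

Measured sizes match (nozzles 78 long, jar lids at 130 and 85 high). Start with nozzle B: move above it, which also uncovers the narrow tray.

```bash
cat > plan.py <<'E'
# usage: plan.py x y z(mm) yaw(deg of tool y in world) nrows : prints tool-frame rows
import sys; import numpy as np; from rig import r
from scipy.spatial.transform import Rotation as R
s=r.sense(); p=np.array(s['ee_pos'])*1000; Q=R.from_quat(s['eef_rot'])
x,y,z,yaw=map(float,sys.argv[1:5]); 
yt=Q.as_matrix()[:,1]; cur=np.degrees(np.arctan2(yt[1],yt[0]))
if len(sys.argv)>6 and sys.argv[6]=='x': d=yaw-cur
else: d=(yaw-cur+90)%180-90
a=np.radians(cur+d); T=R.from_matrix(np.array([[np.sin(a),np.cos(a),0],[-np.cos(a),np.sin(a),0],[0,0,-1]]))
n=int(sys.argv[5]); D=(np.array([x,y,z])-p)/n; rv=(Q.inv()*T).as_rotvec(degrees=True); st=R.from_rotvec(rv/n,degrees=True)
print('cur',p.round(1),'yaw',cur.round(1),'q7',round(float(s['qpos'][6]),2),'dist',np.linalg.norm(D*n).round(),'turn/row',(rv/n).round(1))
for i in range(n): print((Q.inv().apply(D)).round(1).tolist()); Q=Q*st
E
python3 plan.py 468 432 140 96 5
```

```text
Traceback (most recent call last):
  File "plan.py", line 9, in <module>
    a=np.radians(cur+d); T=R.from_matrix(np.array([[np.sin(a),np.cos(a),0],[-np.cos(a),np.sin(a),0],[0,0,-1]]))
                           ~~~~~~~~~~~~~^^^^^^^^^^^^^^^^^^^^^^^^^^^^^^^^^^^^^^^^^^^^^^^^^^^^^^^^^^^^^^^^^^^^^^^
  File "scipy/spatial/transform/_rotation.pyx", line 1143, in scipy.spatial.transform._rotation.Rotation.from_matrix
ValueError: Non-positive determinant (left-handed or null coordinate frame) in rotation matrix 0: [[ 0.9945219  -0.10452846  0.        ]
 [ 0.10452846  0.9945219   0.        ]
 [ 0.          0.         -1.        ]].
```

```bash
sed -i 's/\[np.sin(a),np.cos(a),0\],\[-np.cos(a)/[-np.sin(a),np.cos(a),0],[np.cos(a)/' plan.py; python3 plan.py 468 432 140 96 5
```

```text
cur [288.3 582.  213.7] yaw 63.7 q7 -0.06 dist 245.0 turn/row [-0.  -0.  -6.5]
[-45.5, -10.9, 14.8]
[-44.0, -16.0, 14.8]
[-41.9, -20.8, 14.8]
[-39.3, -25.4, 14.8]
[-36.2, -29.7, 14.8]
```

```bash
python3 -m pendant '[[[-45.5,-11,15],[0,0,-6.5],1],[[-44,-16,15],[0,0,-6.5],1],[[-42,-21,15],[0,0,-6.5],1],[[-39,-25.5,15],[0,0,-6.5],1],[[-36,-30,15],[0,0,-6.5],1]]'
python3 -m pendant '[[[0,0,0],[0,0,0],1],[[0,0,0],[0,0,0],1]]'
python3 - <<'E'
from h import *
for n in ['side','wrist','scene']:
    c=cam(n); np.savez(f'{n}1.npz',**c)
    if n!='scene': cv2.imwrite(f'pics/{n}1.png',cv2.resize(c['image'],(800,600)))
E
python3 plan.py 468 432 2 96 3
```

```text
t: 0.72
ee_pos: [0.4687, 0.4309, 0.1387]
eef_rot: [-0.056, 0.998, -0.0, -0.0]
contact_force: [-0.1, -0.0, -0.4]
width: 0.0919
finger_force: 0.0
t: 0.98
ee_pos: [0.4673, 0.4325, 0.1393]
eef_rot: [-0.053, 0.999, 0.0, -0.0]
contact_force: [-0.5, -0.3, -0.8]
width: 0.092
finger_force: 0.0
cur [466.5 433.7 140. ] yaw 96.3 q7 0.84 dist 138.0 turn/row [ 0.  -0.   0.1]
[-0.4, -0.7, 46.0]
[-0.4, -0.7, 46.0]
[-0.4, -0.6, 46.0]
```

View pics/side1.png

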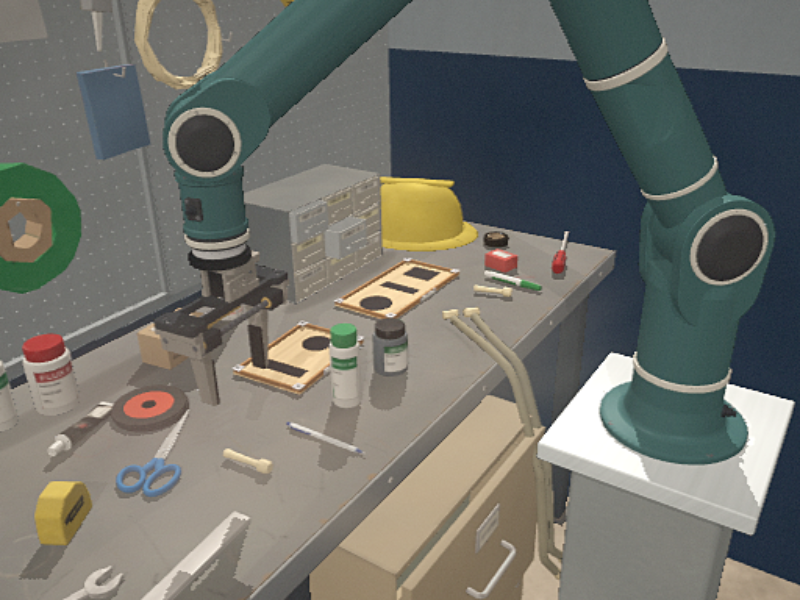

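View pics/wrist1.png

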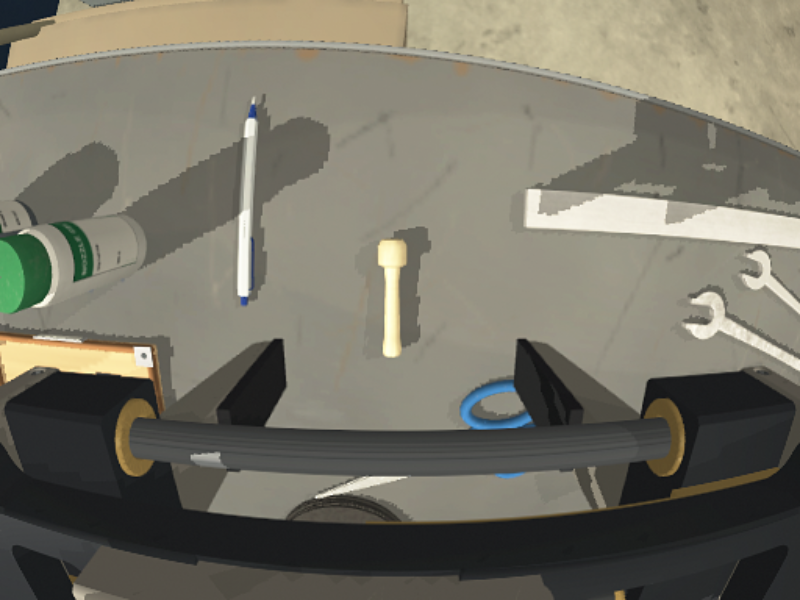

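The nozzle lies at wrist (392,298), centred between the fingers and vertical. In the side view both trays are now free: wide-tray outlines at (376,303), (401,288), (423,272), narrow-tray outlines at (285,367) and (318,343).

```bash
cat >> h.py <<'E'
def cast(c,uv,z):   # pixels (N,2) -> world on plane z; wrist = equidistant fisheye
    T=np.array(c['cam_to_world']); d=(np.asarray(uv,float)-[float(c['cx']),float(c['cy'])])/c['f']
    if c.get('fish'):
        t=np.linalg.norm(d,axis=1,keepdims=True)+1e-9; v=np.c_[d/t*np.sin(t),np.cos(t)]
    else: v=np.c_[d,np.ones(len(d))]
    v=v@T[:3,:3].T; return T[:3,3]+v*((z-T[2,3])/v[:,2:])
def ld(f):
    c=dict(np.load(f)); c['f']=192/np.tan(np.radians(float(c['vfov']))/2); c['fish']='wrist' in f; return c
def blobs(c,box,z,mask,amin=12):
    u0,v0,u1,v1=[int(b*.64) for b in box]; q=c['image'][v0:v1,u0:u1].reshape(-1,3).astype(int)
    m=mask(q).reshape(v1-v0,u1-u0).astype(np.uint8); n,l,s,_=cv2.connectedComponentsWithStats(m)
    for i in range(1,n):
        if s[i,4]<amin: continue
        vu=np.argwhere(l==i); p=cast(c,vu[:,::-1]+[u0,v0],z)
        print('  px',((vu.mean(0)[::-1]+[u0,v0])/.64).round(),'n',len(vu),'mean',(p[:,:2].mean(0)*1000).round(1),rect(p)[0])
E
python3 - <<'E'
from h import *
dk=lambda q:q.max(1)<85
c=ld('side1.npz'); print('wide'); blobs(c,(345,262,455,318),.005,dk); print('nar'); blobs(c,(240,328,332,388),.005,dk)
w=ld('wrist1.npz'); print('noz'); blobs(w,(350,220,440,370),.0095,lambda q:(q[:,2]>150)&(q[:,2]-q[:,0]>35))
s=ld('scene1.npz'); print(np.round(w['cam_to_world'],3).tolist(),w['vfov']); cv2.imwrite('pics/scene1.png',cv2.resize(s['image'],(800,600)))
E
```

```text
wide
  px [421. 273.] n 52 mean [ 612.7 -262.9] [ 6.127e+02 -2.640e+02  6.060e+01  4.530e+01  2.000e-01]
  px [399. 287.] n 57 mean [ 612.1 -173.4] [ 612.3 -173.9   79.7   20.1    1.2]
  px [375. 302.] n 63 mean [612.6 -87.7] [611.4 -88.1  60.9  50.9  31.9]
nar
  px [257. 346.] n 212 mean [691.5 175. ] [692.  175.5 160.   23.6 -44. ]
  px [316. 343.] n 117 mean [606.9 108.5] [608.6 107.2  48.9  45.6 -65.4]
  px [285. 368.] n 119 mean [596.  206.7] [598.1 207.2  80.3  23.8   4.1]
noz
  px [392. 290.] n 744 mean [464.4 429.2] [470.6 429.5  79.9  17.3   6.1]
[[-0.108, 0.967, 0.231, 0.402], [0.994, 0.105, 0.027, 0.427], [0.002, 0.233, -0.973, 0.309], [0.0, 0.0, 0.0, 1.0]] 65.70646984690485
```

View pics/scene1.png

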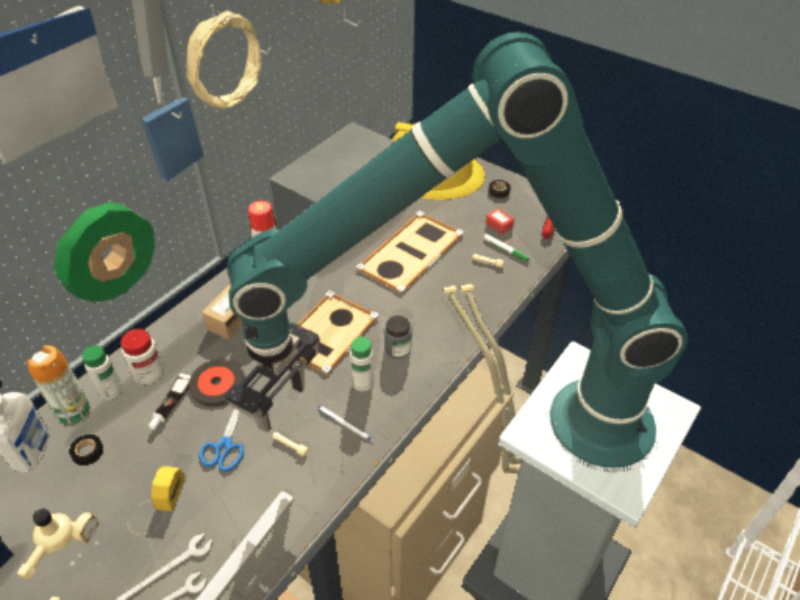

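The side view puts the wide tray's centre at about (612,-174) with yaw near 0, and the narrow tray's outlines at (598,207) and (608,107) with yaw about 5.5°. The scene view agrees qualitatively, with wide outlines at (430,232), (410,250), (390,269). Now descend on nozzle B.

```bash
python3 -m pendant '[[[-1,-1,46],[0,0,0],1],[[-1,-2,46],[0,0,0],1],[[0,0,45.5],[0,0,0],1],[[0,0,0],[0,0,0],1]]'
python3 -m pendant '[[[0,0,0],[0,0,0],0],[[0,0,0],[0,0,0],0],[[0,0,0],[0,0,0],0],[[0,0,0],[0,0,0],0],[[0,0,0],[0,0,0],0]]'
python3 - <<'E'
from h import *
dk=lambda q:q.max(1)<85
s=ld('scene1.npz')
for b in [(416,220,445,245),(394,240,428,262),(374,257,408,282),(325,305,358,330)]: blobs(s,b,.005,dk)
E
```

```text
t: 1.62
ee_pos: [0.4697, 0.4311, 0.0019]
eef_rot: [-0.055, 0.999, 0.0, 0.0]
contact_force: [0.6, 0.0, 0.0]
width: 0.0918
finger_force: 0.0
t: 2.25
ee_pos: [0.4702, 0.4293, 0.0022]
eef_rot: [-0.054, 0.999, 0.0, 0.0]
contact_force: [-0.7, -0.3, -0.3]
width: 0.0439
finger_force: 0.0
  px [340. 317.] n 94 mean [609.4 103.9] [608.8 104.3  43.9  39.2  37.1]
```

```bash
python3 -m pendant '[[[0,0,0],[0,0,0],0],[[0,0,0],[0,0,0],0],[[0,0,0],[0,0,0],0],[[0,0,0],[0,0,0],0]]'
python3 -m pendant '[[[0,0,-50],[0,0,0],0],[[0,0,-50],[0,0,0],0],[[0,0,0],[0,0,0],0]]'
python3 plan.py 598 207 102 95.5 5
```

```text
t: 2.75
ee_pos: [0.4702, 0.4293, 0.0021]
eef_rot: [-0.054, 0.999, -0.0, 0.0]
contact_force: [-0.8, 0.0, 1.0]
width: 0.0187
finger_force: 30.0
t: 3.12
ee_pos: [0.4724, 0.4316, 0.1066]
eef_rot: [-0.054, 0.999, 0.003, 0.003]
contact_force: [0.2, 0.3, -0.7]
width: 0.019
finger_force: 30.0
cur [472.4 431.6 106.6] yaw 96.1 q7 0.84 dist 257.0 turn/row [0.1 0.1 0.1]
[-20.2, -47.4, 0.8]
[-20.3, -47.3, 0.8]
[-20.4, -47.3, 0.9]
[-20.5, -47.2, 0.9]
[-20.6, -47.2, 0.9]
```

```bash
python3 -m pendant '[[[-20,-47,0],[0,0,0],0],[[-20.5,-47,1],[0,0,0],0],[[-20.5,-47,1],[0,0,0],0],[[-20.5,-47,1],[0,0,0],0],[[-20.5,-47,1],[0,0,0],0]]'
python3 -m pendant '[[[0,0,0],[0,0,0],0],[[0,0,0],[0,0,0],0]]'
python3 - <<'E'
from h import *
c=cam('wrist'); np.savez('wrist2.npz',**c); cv2.imwrite('pics/wrist2.png',cv2.resize(c['image'],(800,600)))
E
python3 plan.py 598 207 8 95.5 2
```

```text
t: 3.75
ee_pos: [0.5966, 0.2048, 0.0967]
eef_rot: [-0.054, 0.999, -0.0, -0.001]
contact_force: [0.3, -0.3, -1.1]
width: 0.0189
finger_force: 30.0
t: 4.0
ee_pos: [0.5958, 0.2069, 0.097]
eef_rot: [-0.054, 0.999, 0.0, -0.001]
contact_force: [-0.6, 1.2, -0.9]
width: 0.0188
finger_force: 30.0
cur [595.6 207.9  97.3] yaw 96.2 q7 1.26 dist 89.0 turn/row [ 0.  -0.   0.4]
[-1.2, -0.6, 44.6]
[-1.2, -0.6, 44.6]
```

View pics/wrist2.png

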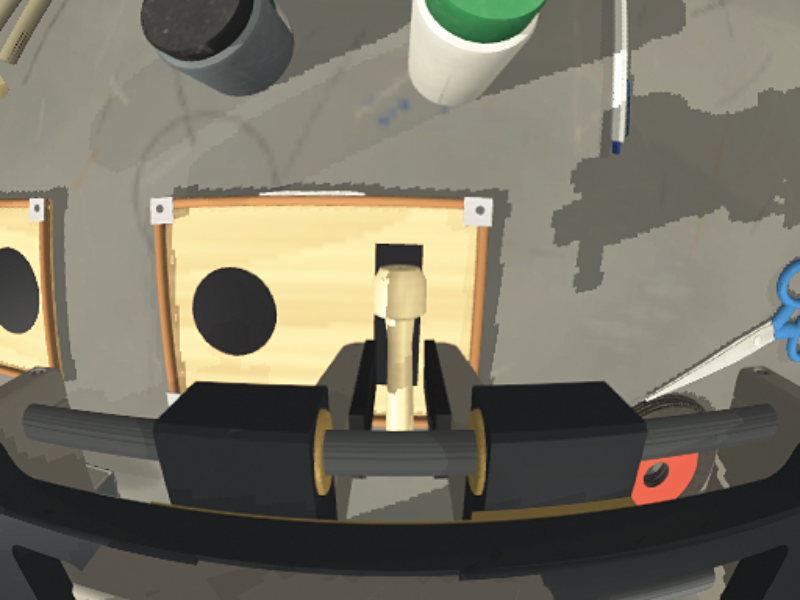

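The wrist view shows the nozzle held straight, its head at (400,290), over the outline whose near end is at (375–422,245). The round outline is at (234,311).

```bash
python3 - <<'E'
from h import *
c=ld('wrist2.npz'); blobs(c,(185,255,290,365),.005,lambda q:q.max(1)<85)
e=cast(c,np.array([[374,245],[423,245],[374,300],[152,198],[492,198]])*.64,.005)*1000; print(e.round(1))
# head of nozzle front end
print((cast(c,np.array([[400,266]])*.64,.1)*1000).round(1))
E
```

```text
px [234. 311.] n 2307 mean [608.  107.9] [608.5 107.1  54.1  53.9  66.2]
[[560.5 189.6   5. ]
 [557.6 217.1   5. ]
 [592.3 192.7   5. ]
 [542.7  49.2   5. ]
 [526.3 252.9   5. ]]
[[556.4 203.6 100. ]]
```

```bash
python3 -m pendant '[[[-2.3,-0.7,45],[0,0,0.5],0],[[-2,-0.6,35],[0,0,0],0],[[0,0,0],[0,0,0],0],[[0,0,9],[0,0,0],0],[[0,0,0],[0,0,0],0]]'
python3 -m pendant '[[[0,0,0],[0,0,0],0]]'
```

```text
t: 4.68
ee_pos: [0.6014, 0.2065, 0.0098]
eef_rot: [-0.05, 0.999, 0.0, 0.0]
contact_force: [-0.5, -0.9, -0.4]
width: 0.0188
finger_force: 30.0
t: 4.8
ee_pos: [0.6018, 0.2062, 0.0103]
eef_rot: [-0.049, 0.999, 0.0, 0.001]
contact_force: [0.5, 0.2, -0.5]
width: 0.0186
finger_force: 30.0
```

```bash
python3 -m pendant '[[[1,0,3],[0,0,0],0],[[0,0,0],[0,0,0],0],[[0,0,0],[0,0,0],0.4],[[0,0,0],[0,0,0],0.4],[[0,0,0],[0,0,0],0.4]]'
python3 -m pendant '[[[0,0,-40],[0,0,0],0.4],[[0,0,-60],[0,0,0],0.4],[[0,0,-60],[0,0,0],1],[[0,0,0],[0,0,0],1]]'
python3 - <<'E'
from h import *
c=cam('side'); np.savez('side3.npz',**c)
b=lambda q:(q[:,2]-q[:,0]>20)&(q[:,2]>130)
c=cam('wrist'); np.savez('wrist3.npz',**c); cv2.imwrite('pics/wrist3.png',cv2.resize(c['image'],(800,600)))
E
python3 plan.py 445 -200 180 109 10
python3 plan.py 445 -200 180 -71 10 x
```

```text
t: 5.42
ee_pos: [0.6, 0.2056, 0.0059]
eef_rot: [-0.049, 0.999, -0.0, -0.0]
contact_force: [-0.3, -0.7, -0.2]
width: 0.0367
finger_force: 0.0
t: 5.92
ee_pos: [0.6034, 0.2069, 0.1718]
eef_rot: [-0.049, 0.999, 0.002, 0.005]
contact_force: [0.3, 0.5, -0.8]
width: 0.0547
finger_force: 0.0
cur [600.1 205.6 166.3] yaw 95.6 q7 1.26 dist 434.0 turn/row [ 0.   0.  -1.3]
[19.4, -38.8, -1.4]
[20.3, -38.4, -1.4]
[21.2, -37.9, -1.4]
[22.1, -37.4, -1.4]
[23.0, -36.9, -1.4]
[23.8, -36.3, -1.4]
[24.6, -35.8, -1.4]
[25.5, -35.2, -1.4]
[26.3, -34.6, -1.4]
[27.1, -33.9, -1.4]
cur [600.1 205.6 166.3] yaw 95.6 q7 1.26 dist 434.0 turn/row [ 0.  -0.  16.7]
[19.4, -38.8, -1.4]
[7.5, -42.8, -1.4]
[-5.1, -43.1, -1.4]
[-17.3, -39.8, -1.4]
[-28.0, -33.2, -1.4]
[-36.3, -23.8, -1.4]
[-41.6, -12.4, -1.4]
[-43.4, 0.1, -1.4]
[-41.6, 12.5, -1.4]
[-36.2, 23.9, -1.4]
```

View pics/wrist3.png

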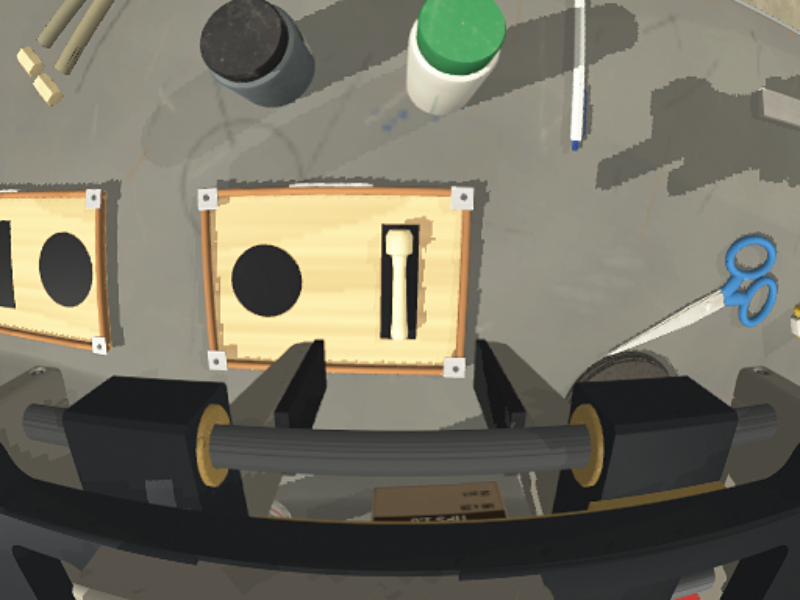

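Nozzle B lies inside its outline (400,285). Next, nozzle A.

```bash
python3 -m pendant '[[[19,-46,0],[0,0,-1.3],1],[[20,-46,0],[0,0,-1.3],1],[[21,-45,0],[0,0,-1.3],1],[[22,-45,0],[0,0,-1.3],1],[[23,-44,0],[0,0,-1.3],1]]'
python3 -m pendant '[[[24,-43,5],[0,0,-1.3],1],[[25,-43,5],[0,0,-1.3],1],[[25,-42,5],[0,0,-1.3],1],[[26,-42,5],[0,0,-1.3],1],[[26,-41,5],[0,0,-1.3],1]]'
python3 -m pendant '[[[0,0,0],[0,0,0],1],[[0,0,0],[0,0,0],1]]'
python3 - <<'E'
from h import *
c=cam('wrist'); np.savez('wrist4.npz',**c); cv2.imwrite('pics/wrist4.png',cv2.resize(c['image'],(800,600)))
E
python3 plan.py 435 -256 140 109 3
```

```text
t: 6.65
ee_pos: [0.5265, -0.0347, 0.1639]
eef_rot: [-0.106, 0.994, 0.0, -0.002]
contact_force: [0.9, -0.1, 0.8]
width: 0.0919
finger_force: 0.0
t: 7.28
ee_pos: [0.4585, -0.2701, 0.1388]
eef_rot: [-0.162, 0.987, 0.001, -0.002]
contact_force: [0.8, -0.5, -0.4]
width: 0.0919
finger_force: 0.0
t: 7.52
ee_pos: [0.4597, -0.2681, 0.1395]
eef_rot: [-0.162, 0.987, 0.001, -0.001]
contact_force: [-0.0, 0.8, 0.7]
width: 0.0919
finger_force: 0.0
cur [ 460.3 -267.6  139.9] yaw 108.7 q7 2.39 dist 28.0 turn/row [ 0.  -0.  -0.1]
[6.7, 6.4, -0.0]
[6.7, 6.4, -0.0]
[6.7, 6.4, -0.0]
```

View pics/wrist4.png

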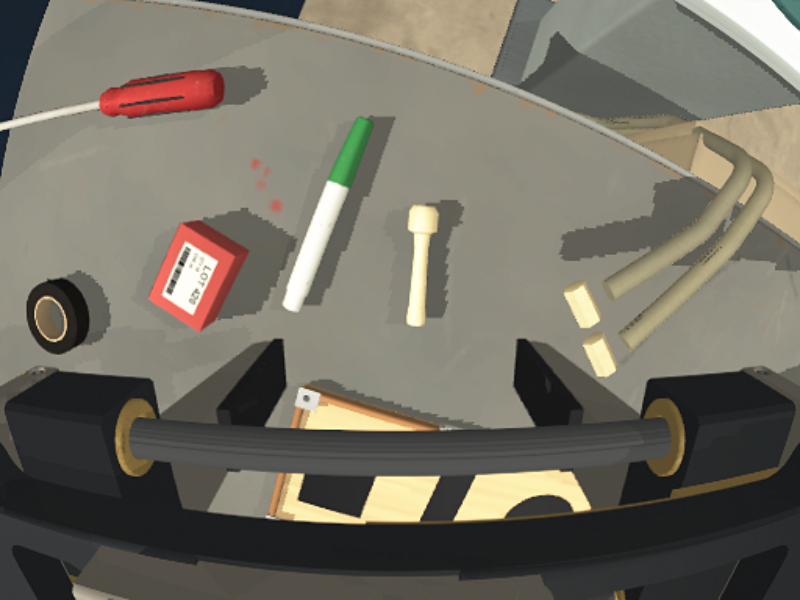

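The wrist view shows nozzle A at (420,265), the red carton with its label at (198,275), a marker pen between them, and the hose ends off to the right.

```bash
python3 - <<'E'
from h import *
c=ld('wrist4.npz'); blobs(c,(395,195,450,335),.0095,lambda q:(q[:,2]>150)&(q[:,2]-q[:,0]>35))
# carton: top corners clicked, at z=30
k=np.array([[186,221],[245,250],[201,330],[150,299]])
p=cast(c,np.array([[192,222],[246,252],[201,330],[150,298]])*.64,.030)*1000; print(p.round(1))
u=(c['range_z']>0)
b=lambda q:(q[:,2]-q[:,1]>50); blobs(c,(130,205,260,340),.03,b)
E
```

```text
px [421. 256.] n 685 mean [ 430.8 -261.8] [ 437.8 -261.7   80.2   18.9   12.9]
[[ 452.2 -409.1   30. ]
 [ 459.9 -367.8   30. ]
 [ 520.  -385.9   30. ]
 [ 511.1 -428.4   30. ]]
  px [200. 272.] n 1822 mean [ 482.4 -395.6] [ 485.3 -398.7   66.9   50.8  -12.9]
```

```bash
python3 plan.py 438 -261.5 60 103 2; python3 plan.py 438 -261.5 60 103 1
```

```text
cur [ 460.3 -267.6  139.9] yaw 108.7 q7 2.39 dist 83.0 turn/row [ 0.1 -0.   2.9]
[9.5, 6.4, 40.0]
[9.9, 5.9, 40.0]
cur [ 460.3 -267.6  139.9] yaw 108.7 q7 2.39 dist 83.0 turn/row [ 0.1 -0.1  5.7]
[19.0, 12.8, 80.0]
```

```bash
python3 -m pendant '[[[9.5,6.5,40],[0,0,2.9],0.5],[[10,6,40],[0,0,2.9],0.5],[[0,0,0],[0,0,0],0.5],[[0,0,0],[0,0,0],0.5]]'
python3 plan.py 438 -261.5 2 103 1
```

```text
t: 8.07
ee_pos: [0.4398, -0.2627, 0.0621]
eef_rot: [-0.113, 0.994, -0.0, 0.001]
contact_force: [-0.6, -0.4, 0.4]
width: 0.0542
finger_force: 0.0
cur [ 439.8 -262.7   62.1] yaw 103.0 q7 2.32 dist 60.0 turn/row [-0.   0.1 -0. ]
[1.5, 1.6, 60.1]
```

```bash
python3 -m pendant '[[[0.5,0.5,45],[0,0,0],0.5],[[0,0,15],[0,0,0],0.5],[[0,0,0],[0,0,0],0],[[0,0,0],[0,0,0],0],[[0,0,0],[0,0,0],0]]'
python3 -m pendant '[[[0,0,0],[0,0,0],0],[[0,0,0],[0,0,0],0],[[0,0,0],[0,0,0],0]]'
python3 -m pendant '[[[0,0,-50],[0,0,0],0],[[0,0,-50],[0,0,0],0],[[0,0,0],[0,0,0],0]]'
python3 plan.py 612 -174.5 102 91 5
```

```text
t: 8.7
ee_pos: [0.4382, -0.263, 0.0019]
eef_rot: [-0.112, 0.994, -0.0, 0.001]
contact_force: [0.1, -0.3, 3.9]
width: 0.0185
finger_force: 30.0
t: 9.07
ee_pos: [0.4382, -0.2629, 0.0019]
eef_rot: [-0.112, 0.994, -0.0, 0.001]
contact_force: [-0.6, 1.1, 5.3]
width: 0.0187
finger_force: 30.0
t: 9.45
ee_pos: [0.4399, -0.2641, 0.1046]
eef_rot: [-0.112, 0.994, -0.002, 0.003]
contact_force: [-0.5, 0.2, -0.4]
width: 0.0192
finger_force: 30.0
cur [ 439.9 -264.1  104.6] yaw 102.8 q7 2.31 dist 194.0 turn/row [-0.   0.1  2.4]
[-37.5, 9.8, 0.7]
[-37.1, 11.4, 0.7]
[-36.6, 12.9, 0.6]
[-36.0, 14.4, 0.6]
[-35.4, 15.9, 0.6]
```

```bash
python3 -m pendant '[[[-37.5,10,0],[0,0,2.4],0],[[-37,11.5,1],[0,0,2.4],0],[[-36.5,13,1],[0,0,2.4],0],[[-36,14.5,1],[0,0,2.4],0],[[-35.5,16,1],[0,0,2.4],0]]'
python3 -m pendant '[[[0,0,0],[0,0,0],0],[[0,0,0],[0,0,0],0]]'
python3 - <<'E'
from h import *
c=cam('wrist'); np.savez('wrist5.npz',**c); cv2.imwrite('pics/wrist5.png',cv2.resize(c['image'],(800,600)))
E
python3 plan.py 612 -174.5 8 91 2
```

```text
t: 10.07
ee_pos: [0.6094, -0.1718, 0.0953]
eef_rot: [-0.007, 1.0, 0.0, -0.001]
contact_force: [-0.6, -0.0, -0.5]
width: 0.0186
finger_force: 30.0
t: 10.32
ee_pos: [0.6079, -0.1731, 0.0956]
eef_rot: [-0.007, 1.0, 0.0, -0.002]
contact_force: [-0.2, -0.8, -0.0]
width: 0.0184
finger_force: 30.0
cur [ 607.7 -173.6   96. ] yaw 90.8 q7 1.87 dist 88.0 turn/row [-0.  -0.1 -0.1]
[-2.2, -0.5, 44.0]
[-2.2, -0.5, 44.0]
```

View pics/wrist5.png

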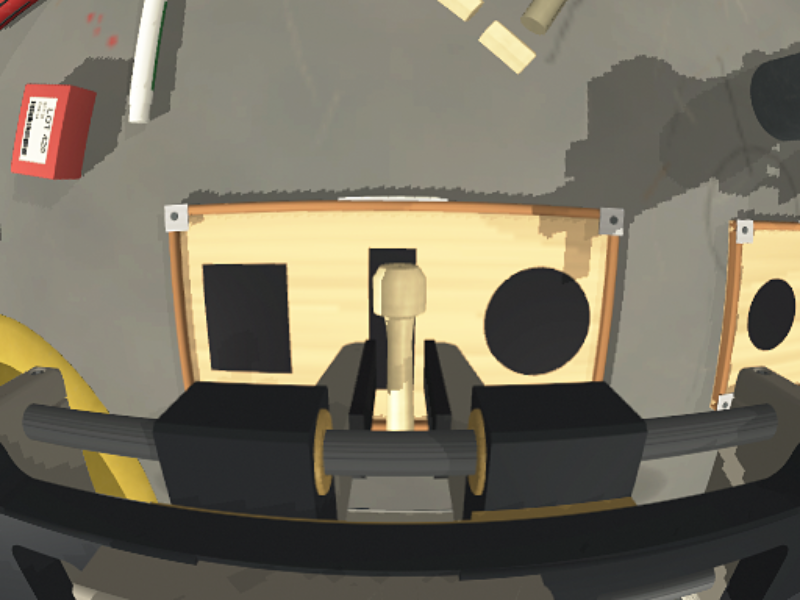

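The nozzle hangs straight at (400,290). Wide-tray outlines: carton (247,318), nozzle near end (369–416,249), round (537,321).

```bash
python3 - <<'E'
from h import *
c=ld('wrist5.npz'); d=lambda q:q.max(1)<85
blobs(c,(190,250,305,378),.005,d); blobs(c,(475,255,600,378),.005,d)
print((cast(c,np.array([[369,249],[416,249],[400,264]])*.64,.005)*1000).round(1), (cast(c,np.array([[400,264]])*.64,.1)*1000).round(1))
E
```

```text
px [247. 316.] n 3560 mean [ 614. -264.] [ 6.152e+02 -2.647e+02  6.670e+01  5.290e+01 -1.000e-01]
  px [536. 320.] n 3574 mean [613.8 -89.9] [614.6 -89.3  65.9  65.7   7.8]
[[ 573.1 -189.8    5. ]
 [ 572.7 -163.3    5. ]
 [ 581.4 -172.2    5. ]] [[ 567.3 -172.7  100. ]]
```

```bash
python3 -m pendant '[[[-4,-1.6,45],[0,0,0.5],0],[[-3.8,-1.6,37],[0,0,0.3],0],[[0,0,0],[0,0,0],0],[[0,0,5],[0,0,0],0],[[0,0,0],[0,0,0],0]]'
python3 -m pendant '[[[0,0,0],[0,0,0],0]]'
```

```text
t: 11.0
ee_pos: [0.6179, -0.1762, 0.0115]
eef_rot: [-0.0, 1.0, -0.0, 0.001]
contact_force: [0.6, 0.0, -0.7]
width: 0.0191
finger_force: 30.0
t: 11.12
ee_pos: [0.618, -0.176, 0.0115]
eef_rot: [-0.0, 1.0, -0.0, 0.001]
contact_force: [-0.2, 0.6, -0.8]
width: 0.0188
finger_force: 30.0
```

```bash
python3 -m pendant '[[[2,-0.5,4.5],[0,0,0],0],[[0,0,0],[0,0,0],0],[[0,0,0],[0,0,0],0.4],[[0,0,0],[0,0,0],0.4],[[0,0,0],[0,0,0],0.4]]'
python3 -m pendant '[[[0,0,-40],[0,0,0],0.4],[[0,0,-60],[0,0,0],0.4],[[0,0,-60],[0,0,0],1],[[0,0,0],[0,0,0],1]]'
python3 plan.py 475 -390 160 75 5
```

```text
t: 11.75
ee_pos: [0.6151, -0.1761, 0.0055]
eef_rot: [-0.0, 1.0, 0.0, -0.0]
contact_force: [-0.5, 0.6, 0.8]
width: 0.0371
finger_force: 0.6
t: 12.25
ee_pos: [0.6186, -0.1774, 0.1712]
eef_rot: [-0.0, 1.0, -0.001, 0.005]
contact_force: [-0.3, 0.4, -0.2]
width: 0.0544
finger_force: 0.0
cur [ 618.6 -177.4  171.2] yaw 90.0 q7 1.86 dist 257.0 turn/row [-0.   0.1  3. ]
[28.8, -42.5, 2.1]
[26.5, -44.0, 2.1]
[24.1, -45.3, 2.1]
[21.7, -46.5, 2.2]
[19.3, -47.6, 2.2]
```

```bash
python3 -m pendant '[[[29,-42.5,2],[0,0,3],1],[[26.5,-44,2],[0,0,3],1],[[24,-45.5,2],[0,0,3],1],[[21.5,-46.5,2],[0,0,3],1],[[19.5,-47.5,2],[0,0,3],1]]'
python3 -m pendant '[[[0,0,0],[0,0,0],1],[[0,0,0],[0,0,0],1]]'
python3 - <<'E'
from h import *
c=cam('wrist'); np.savez('wrist6.npz',**c); cv2.imwrite('pics/wrist6.png',cv2.resize(c['image'],(800,600)))
E
python3 plan.py 486 -398 100 75 2
```

```text
t: 12.88
ee_pos: [0.4699, -0.39, 0.1541]
eef_rot: [0.131, 0.991, 0.0, -0.001]
contact_force: [0.3, 0.1, 0.2]
width: 0.092
finger_force: 0.0
t: 13.12
ee_pos: [0.4715, -0.3883, 0.1544]
eef_rot: [0.13, 0.992, 0.001, -0.001]
contact_force: [0.4, 0.1, -0.4]
width: 0.0919
finger_force: 0.0
cur [ 472.3 -387.6  154.7] yaw 75.2 q7 2.05 dist 57.0 turn/row [ 0.  -0.   0.1]
[-8.0, -3.3, 27.3]
[-8.0, -3.3, 27.3]
```

View pics/wrist6.png

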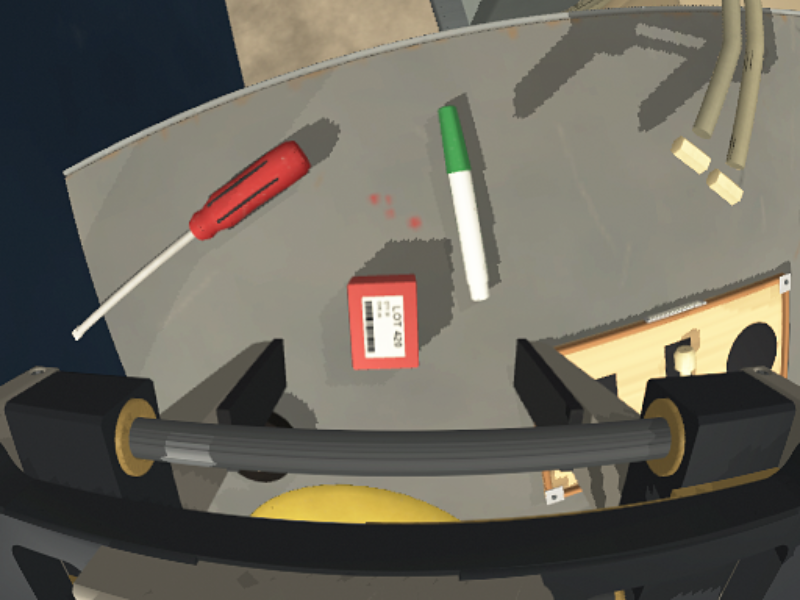

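Carton top corners are about (350,280), (415,280), (419,368), (354,369). The pen's tip at (478,298) is near the right finger, so I'll descend with a narrower opening.

```bash
python3 - <<'E'
from h import *
c=ld('wrist6.npz')
print((cast(c,np.array([[350,280],[415,280],[419,368],[354,369]])*.64,.03)*1000).round(1))
blobs(c,(335,265,430,378),.03,lambda q:(q[:,2]-q[:,1]>50))
print((cast(c,np.array([[478,298],[315,440]])*.64,.01)*1000).round(1))
E
```

```text
[[ 452.9 -415.3   30. ]
 [ 463.7 -374.9   30. ]
 [ 523.  -387.3   30. ]
 [ 512.4 -430.1   30. ]]
  px [383. 319.] n 1566 mean [ 483.6 -401.8] [ 486.1 -402.5   63.7   44.9  -12.8]
[[ 491.1 -335.6   10. ]
 [ 569.5 -481.5   10. ]]
```

```bash
python3 plan.py 488 -402 60 77 2
```

```text
cur [ 472.3 -387.6  154.7] yaw 75.2 q7 2.05 dist 97.0 turn/row [ 0.  -0.  -0.9]
[-9.5, -5.0, 47.3]
[-9.4, -5.1, 47.3]
```

```bash
python3 -m pendant '[[[-9.5,-5,47],[0,0,-0.9],0.75],[[-9.5,-5,47],[0,0,-0.9],0.75],[[0,0,0],[0,0,0],0.75],[[0,0,0],[0,0,0],0.75]]'
python3 plan.py 488 -402 12 77 1
```

```text
t: 13.68
ee_pos: [0.4886, -0.4031, 0.0626]
eef_rot: [0.114, 0.994, -0.0, 0.001]
contact_force: [0.7, 0.2, 0.3]
width: 0.0695
finger_force: 0.0
cur [ 488.6 -403.1   62.6] yaw 76.9 q7 2.11 dist 51.0 turn/row [-0.   0.1 -0.1]
[0.9, 0.9, 50.6]
```

```bash
python3 -m pendant '[[[1,1,38],[0,0,0],0.75],[[0,0,13],[0,0,0],0.75],[[0,0,0],[0,0,0],0],[[0,0,0],[0,0,0],0],[[0,0,0],[0,0,0],0]]'
python3 -m pendant '[[[0,0,0],[0,0,0],0],[[0,0,0],[0,0,0],0]]'
python3 -m pendant '[[[0,0,-45],[0,0,0],0],[[0,0,-45],[0,0,0],0],[[0,0,0],[0,0,0],0]]'
python3 plan.py 614.5 -264.8 100 90 5
```

```text
t: 14.3
ee_pos: [0.4876, -0.4031, 0.0121]
eef_rot: [0.115, 0.993, -0.001, 0.001]
contact_force: [-0.0, -0.2, 3.7]
width: 0.0445
finger_force: 30.0
t: 14.55
ee_pos: [0.4876, -0.4031, 0.0121]
eef_rot: [0.114, 0.993, -0.001, 0.001]
contact_force: [-0.1, 0.3, 7.4]
width: 0.0446
finger_force: 30.0
t: 14.92
ee_pos: [0.4889, -0.4043, 0.1047]
eef_rot: [0.115, 0.993, -0.002, 0.003]
contact_force: [0.1, -0.1, -1.0]
width: 0.0445
finger_force: 30.0
cur [ 488.9 -404.3  104.7] yaw 76.8 q7 2.1 dist 188.0 turn/row [-0.   0.1 -2.6]
[-18.1, 32.9, 1.0]
[-19.6, 32.0, 1.0]
[-21.1, 31.1, 1.0]
[-22.5, 30.1, 1.0]
[-23.8, 29.0, 0.9]
```

```bash
python3 - <<'E'
from h import *
for n in ['side1','scene1']:
    c=ld(n+'.npz'); P=cloud(c).reshape(-1,3); q=c['image'].reshape(-1,3).astype(int)
    m=(q[:,2]>120)&(q[:,1]>90)&(q[:,0]<70)&(P[:,1]<-280)&(P[:,1]>-700)&(P[:,2]>0.005)&(P[:,2]<.3)
    p=P[m]*1000; print(len(p),np.percentile(p,[1,50,99],axis=0).round(0).tolist())
    for lo,hi in((5,30),(30,70),(70,100),(100,250)):
        k=p[(p[:,2]>=lo)&(p[:,2]<hi)]
        if len(k): print(lo,len(k),'ymax',np.percentile(k[:,1],98).round(),'xmin',np.percentile(k[:,0],2).round())
E
```

```text
Traceback (most recent call last):
IndexError: index -1 is out of bounds for axis 0 with size 0
```

```bash
python3 - <<'E'
from h import *
c=ld('side1.npz'); P=cloud(c)*1000
for u,v in [(415,190),(415,215),(385,215),(385,240),(420,245),(460,190),(450,240),(470,235)]:
    print((u,v),c['image'][int(v*.64),int(u*.64)],P[int(v*.64),int(u*.64)].round())
E
```

```text
(415, 190) [ 89 188 216] [ 747. -448.  126.]
(415, 215) [ 71 166 192] [ 725. -412.   77.]
(385, 215) [ 74 167 191] [ 792. -384.   74.]
(385, 240) [ 83 178 203] [ 796. -388.    7.]
(420, 245) [ 97 196 221] [ 701. -395.   12.]
(460, 190) [66 57 48] [ 744. -668.   69.]
(450, 240) [103 208 235] [ 653. -461.   12.]
(470, 235) [ 91 188 214] [ 636. -525.    7.]
```

The hat is clear of the gripper by more than 60 mm. Carry on.

```bash
python3 -m pendant '[[[-18,33,0],[0,0,-2.6],0],[[-19.5,32,1],[0,0,-2.6],0],[[-21,31,1],[0,0,-2.6],0],[[-22.5,30,1],[0,0,-2.6],0],[[-24,29,1],[0,0,-2.6],0]]'
python3 -m pendant '[[[0,0,0],[0,0,0],0],[[0,0,0],[0,0,0],0]]'
python3 plan.py 615 -264.8 18 90 2
```

```text
t: 15.55
ee_pos: [0.6124, -0.2618, 0.0951]
eef_rot: [0.001, 1.0, 0.0, -0.001]
contact_force: [-0.6, -0.2, -0.6]
width: 0.0449
finger_force: 30.0
t: 15.8
ee_pos: [0.6113, -0.2636, 0.0955]
eef_rot: [0.002, 1.0, -0.0, -0.001]
contact_force: [0.9, -0.3, -0.7]
width: 0.0449
finger_force: 30.0
cur [ 611.3 -263.6   95.5] yaw 89.8 q7 2.01 dist 78.0 turn/row [-0.  -0.1 -0.1]
[-1.9, -0.6, 38.7]
[-1.9, -0.6, 38.7]
```

```bash
python3 -m pendant '[[[-1.5,-0.6,42],[0,0,0],0],[[-1,-0.6,30],[0,0,0],0],[[0,0,0],[0,0,0],0],[[0,0,3],[0,0,0],0],[[0,0,0],[0,0,0],0]]'
python3 -m pendant '[[[0,0,0],[0,0,0],0]]'
```

```text
t: 16.42
ee_pos: [0.6156, -0.2651, 0.023]
eef_rot: [0.002, 1.0, -0.0, 0.001]
contact_force: [0.1, -0.1, -0.6]
width: 0.0448
finger_force: 30.0
t: 16.55
ee_pos: [0.6156, -0.2646, 0.0229]
eef_rot: [0.001, 1.0, -0.0, 0.001]
contact_force: [0.4, 0.5, 0.1]
width: 0.0445
finger_force: 30.0
```

```bash
python3 -m pendant '[[[0,0,5.5],[0,0,0],0],[[0,0,0],[0,0,0],0],[[0,0,0],[0,0,0],0.65],[[0,0,0],[0,0,0],0.65],[[0,0,0],[0,0,0],0.65]]'
python3 -m pendant '[[[0,0,-40],[0,0,0],0.65],[[0,0,-60],[0,0,0],0.65],[[0,0,-60],[0,0,0],1],[[0,0,-40],[0,0,0],1],[[0,0,0],[0,0,0],1]]'
python3 - <<'E'
from h import *
c=cam('wrist'); np.savez('wrist7.npz',**c); cv2.imwrite('pics/wrist7.png',cv2.resize(c['image'],(800,600)))
c=cam('side'); np.savez('side7.npz',**c)
E
python3 plan.py 470 80 210 45 10
```

```text
t: 17.18
ee_pos: [0.6148, -0.2642, 0.0158]
eef_rot: [0.001, 1.0, 0.0, -0.0]
contact_force: [-1.1, 0.6, -0.4]
width: 0.0598
finger_force: 0.0
t: 17.8
ee_pos: [0.6169, -0.2652, 0.2204]
eef_rot: [0.001, 1.0, -0.001, 0.004]
contact_force: [0.6, 0.4, -0.5]
width: 0.0877
finger_force: 0.0
cur [ 614.6 -264.1  215.7] yaw 89.9 q7 1.99 dist 373.0 turn/row [ 0.  -0.   4.5]
[14.5, 34.4, 0.6]
[17.2, 33.1, 0.6]
[19.7, 31.7, 0.6]
[22.1, 30.0, 0.6]
[24.4, 28.2, 0.6]
[26.6, 26.2, 0.6]
[28.5, 24.1, 0.6]
[30.3, 21.8, 0.6]
[31.9, 19.3, 0.6]
[33.3, 16.8, 0.6]
```

View pics/wrist7.png

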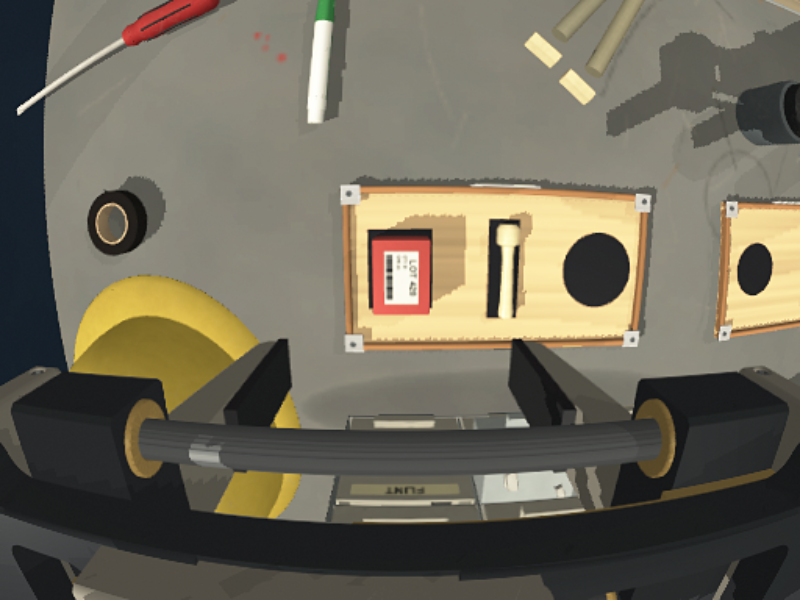

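Both items lie in their outlines: carton top (402,274), nozzle (508,270), round outline (596,270). A quick numeric check.

```bash
python3 - <<'E'
from h import *
c=ld('wrist7.npz')
print((cast(c,np.array([[371,236],[431,235],[431,313],[374,315]])*.64,.035)*1000).round(1))
print('nozzle ends',(cast(c,np.array([[508,223],[506,319]])*.64,.0145)*1000).round(1))
print('outlines cart TL, nozz corners',(cast(c,np.array([[368,231],[488,220],[520,220],[487,318]])*.64,.005)*1000).round(1))
blobs(c,(560,225,633,310),.005,lambda q:q.max(1)<85)
E
```

```text
[[ 584.6 -286.3   35. ]
 [ 584.  -240.5   35. ]
 [ 645.6 -239.8   35. ]
 [ 647.1 -284.9   35. ]]
nozzle ends [[ 575.3 -175.7   14.5]
 [ 656.7 -173.9   14.5]]
outlines cart TL, nozz corners [[ 583.4 -290.6    5. ]
 [ 573.7 -190.8    5. ]
 [ 573.1 -163.     5. ]
 [ 658.4 -188.7    5. ]]
  px [596. 269.] n 1547 mean [614.2 -89.6] [614.4 -88.5  65.6  64.5   3.9]
```

All within about 3 mm. Step 1 is met, so on to the squat jar.

```bash
python3 -m pendant '[[[14.5,34.5,0],[0,0,4.5],1],[[17,33,0],[0,0,4.5],1],[[19.5,31.5,0],[0,0,4.5],1],[[22,30,0],[0,0,4.5],1],[[24.5,28,0],[0,0,4.5],1]]'
python3 -m pendant '[[[26.5,26,0],[0,0,4.5],1],[[28.5,24,0],[0,0,4.5],1],[[30,22,0],[0,0,4.5],1],[[32,19.5,0],[0,0,4.5],1],[[33,17,0],[0,0,4.5],1]]'
python3 -m pendant '[[[0,0,0],[0,0,0],1],[[0,0,0],[0,0,0],1]]'
python3 - <<'E'
from h import *
c=cam('wrist'); np.savez('wrist8.npz',**c); cv2.imwrite('pics/wrist8.png',cv2.resize(c['image'],(800,600)))
E
python3 plan.py 448 101.5 140 45 2
```

```text
t: 18.52
ee_pos: [0.5414, -0.0914, 0.2139]
eef_rot: [0.198, 0.98, -0.0, -0.002]
contact_force: [-0.0, 0.0, -0.1]
width: 0.092
finger_force: 0.0
t: 19.15
ee_pos: [0.4702, 0.0802, 0.2142]
eef_rot: [0.385, 0.923, -0.001, -0.001]
contact_force: [-0.4, -0.1, -0.1]
width: 0.0919
finger_force: 0.0
t: 19.4
ee_pos: [0.4715, 0.0786, 0.2149]
eef_rot: [0.384, 0.923, -0.001, -0.001]
contact_force: [-0.6, -0.1, -0.1]
width: 0.0918
finger_force: 0.0
cur [471.9  78.2 215.2] yaw 44.8 q7 0.58 dist 82.0 turn/row [-0.  -0.  -0.1]
[16.7, -0.2, 37.6]
[16.7, -0.2, 37.6]
```

View pics/wrist8.png

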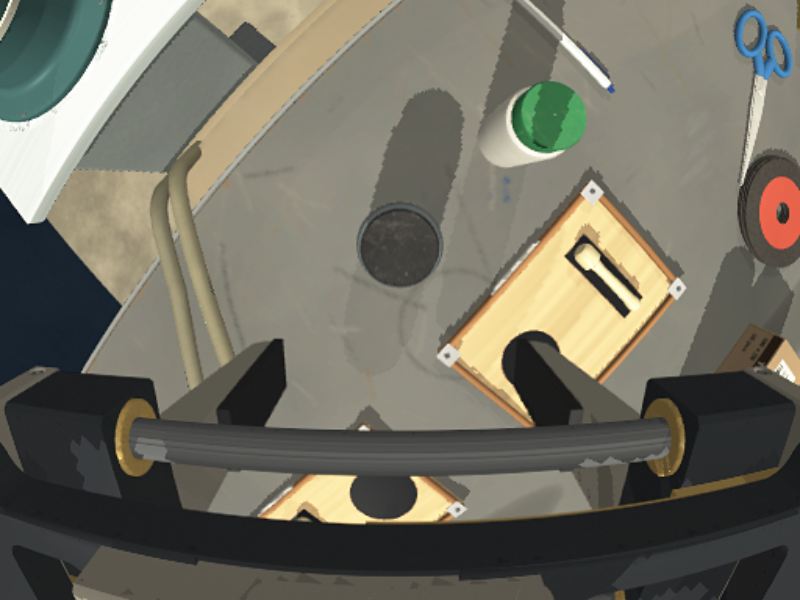

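The squat jar's lid is at (400,246) and the slim jar's lid at (549,117).

```bash
python3 - <<'E'
from h import *
c=ld('wrist8.npz')
blobs(c,(505,75,595,160),.13,lambda q:(q[:,1]-q[:,2]>40))
p=cast(c,np.array([[400,246],[361,246],[439,246],[400,208],[400,284]])*.64,.085)*1000; print(p.round(1), (cast(c,np.array([[358,246],[442,246]])*.64,.07)*1000).round(1))
E
```

```text
px [549. 117.] n 1656 mean [451.7 217.4] [451.3 217.7  43.1  41.7  44. ]
[[448.9 101.9  85. ]
 [430.9  84.1  85. ]
 [466.7 119.7  85. ]
 [431.5 119.3  85. ]
 [466.5  84.1  85. ]] [[429.7  80.6  70. ]
 [470.2 120.9  70. ]]
```

```bash
python3 -m pendant '[[[16.5,0.2,40],[0,0,0],1],[[16,0.2,40],[0,0,0],1],[[0,0,0],[0,0,0],1],[[0,0,0],[0,0,0],1]]'
python3 plan.py 449 101.7 30 45 2
```

```text
t: 19.95
ee_pos: [0.4509, 0.1018, 0.1371]
eef_rot: [0.385, 0.923, 0.0, 0.001]
contact_force: [-0.1, 0.1, 0.6]
width: 0.0918
finger_force: 0.0
cur [450.9 101.8 137.1] yaw 44.8 q7 0.53 dist 107.0 turn/row [ 0.   0.  -0.1]
[0.7, -0.8, 53.5]
[0.7, -0.7, 53.5]
```

```bash
python3 -m pendant '[[[0.7,-1,45],[0,0,0],1],[[0,-0.5,45],[0,0,0],1],[[0,0,17],[0,0,0],1],[[0,0,0],[0,0,0],0],[[0,0,0],[0,0,0],0]]'
python3 -m pendant '[[[0,0,0],[0,0,0],0],[[0,0,0],[0,0,0],0],[[0,0,0],[0,0,0],0],[[0,0,0],[0,0,0],0]]'
python3 -m pendant '[[[0,0,-25],[0,0,0],0],[[0,0,-35],[0,0,0],0],[[0,0,0],[0,0,0],0]]'
python3 plan.py 614.4 -89 92 45 6
```

```text
t: 20.58
ee_pos: [0.4496, 0.102, 0.0306]
eef_rot: [0.384, 0.923, 0.001, 0.001]
contact_force: [1.3, -0.5, 0.8]
width: 0.0737
finger_force: 0.0
t: 21.08
ee_pos: [0.4486, 0.1021, 0.0302]
eef_rot: [0.384, 0.923, 0.001, 0.001]
contact_force: [-0.2, -0.2, 6.6]
width: 0.058
finger_force: 30.0
t: 21.45
ee_pos: [0.4494, 0.1026, 0.091]
eef_rot: [0.384, 0.923, 0.002, 0.002]
contact_force: [0.1, -0.3, -4.4]
width: 0.0582
finger_force: 30.0
cur [449.4 102.6  91. ] yaw 44.9 q7 0.54 dist 253.0 turn/row [ 0.  0. -0.]
[-42.0, -3.0, -0.1]
[-42.0, -3.0, -0.1]
[-42.0, -3.1, -0.1]
[-42.0, -3.1, -0.1]
[-42.0, -3.1, -0.1]
[-42.0, -3.1, -0.2]
```

```bash
python3 -m pendant '[[[-30,-2,0],[0,0,0],0],[[-42,-3,0],[0,0,0],0],[[-42,-3,0],[0,0,0],0],[[-42,-3,0],[0,0,0],0],[[-42,-3,0],[0,0,0],0]]'
python3 -m pendant '[[[-34,-3,0],[0,0,0],0],[[-20,-1,0],[0,0,0],0],[[0,0,0],[0,0,0],0],[[0,0,0],[0,0,0],0]]'
python3 plan.py 614.4 -89 36 45 2
```

```text
t: 22.08
ee_pos: [0.5771, -0.049, 0.0872]
eef_rot: [0.384, 0.923, -0.0, -0.001]
contact_force: [-0.3, 0.2, -3.1]
width: 0.0583
finger_force: 30.0
t: 22.58
ee_pos: [0.6113, -0.088, 0.0877]
eef_rot: [0.383, 0.924, -0.0, -0.001]
contact_force: [-0.2, -0.4, -3.4]
width: 0.0581
finger_force: 30.0
cur [611.3 -88.   87.7] yaw 44.9 q7 0.96 dist 52.0 turn/row [-0.  -0.1 -0. ]
[-1.5, 0.8, 25.9]
[-1.5, 0.8, 25.9]
```

```bash
python3 -m pendant '[[[-1.5,0.8,25],[0,0,0],0],[[-0.5,0.5,20],[0,0,0],0],[[0,0,0],[0,0,0],0],[[0,0,0],[0,0,0],0]]'
python3 plan.py 614.4 -89 35 45 1
```

```text
t: 23.08
ee_pos: [0.6153, -0.0895, 0.0444]
eef_rot: [0.384, 0.923, 0.0, 0.0]
contact_force: [0.9, -0.4, -3.5]
width: 0.0584
finger_force: 30.0
cur [615.3 -89.5  44.4] yaw 44.9 q7 0.97 dist 9.0 turn/row [ 0.   0.  -0.1]
[1.0, -0.3, 9.4]
```

```bash
python3 -m pendant '[[[0.5,0,6],[0,0,0],0],[[0,0,2],[0,0,0],0],[[0,0,0],[0,0,0],0],[[0,0,0],[0,0,0],0]]'
```

```text
t: 23.58
ee_pos: [0.6149, -0.0895, 0.0363]
eef_rot: [0.384, 0.923, 0.0, 0.0]
contact_force: [0.1, 0.6, -2.8]
width: 0.0584
finger_force: 30.0
```

```bash
python3 -m pendant '[[[0,0,1.2],[0,0,0],0],[[0,0,0],[0,0,0],0.9],[[0,0,0],[0,0,0],0.9],[[0,0,0],[0,0,0],0.9],[[0,0,0],[0,0,0],0.9]]'
python3 -m pendant '[[[0,0,-40],[0,0,0],0.9],[[0,0,-60],[0,0,0],1],[[0,0,-60],[0,0,0],1],[[0,0,-40],[0,0,0],1],[[0,0,0],[0,0,0],1]]'
python3 plan.py 470 195 235 45 7
```

```text
t: 24.2
ee_pos: [0.6149, -0.0895, 0.035]
eef_rot: [0.384, 0.923, 0.0, 0.0]
contact_force: [0.3, 0.2, -0.5]
width: 0.0826
finger_force: 0.0
t: 24.82
ee_pos: [0.6169, -0.0897, 0.239]
eef_rot: [0.384, 0.923, 0.001, 0.004]
contact_force: [-0.1, 0.5, -0.1]
width: 0.0915
finger_force: 0.0
cur [616.9 -89.7 239. ] yaw 44.8 q7 0.94 dist 320.0 turn/row [ 0.  0. -0.]
[43.6, 13.8, 0.4]
[43.6, 13.8, 0.4]
[43.6, 13.8, 0.4]
[43.6, 13.9, 0.5]
[43.6, 13.9, 0.5]
[43.6, 13.9, 0.5]
[43.6, 13.9, 0.5]
```

```bash
python3 -m pendant '[[[43.5,14,0],[0,0,0],1],[[43.5,14,0],[0,0,0],1],[[43.5,14,0],[0,0,0],1],[[43.5,14,0],[0,0,0],1],[[43.5,14,0],[0,0,0],1]]'
python3 -m pendant '[[[43.5,14,0],[0,0,0],1],[[43.5,14,0],[0,0,0],1],[[0,0,0],[0,0,0],1],[[0,0,0],[0,0,0],1]]'
python3 - <<'E'
from h import *
c=cam('wrist'); np.savez('wrist9.npz',**c)
blobs(c,(200,100,650,400),.13,lambda q:(q[:,1]-q[:,2]>40),200)
c=cam('side'); np.savez('side9.npz',**c); P=cloud(c)
E
python3 plan.py 451 218 140 45 3
```

```text
t: 25.45
ee_pos: [0.5094, 0.1152, 0.2335]
eef_rot: [0.384, 0.923, -0.001, -0.001]
contact_force: [1.0, 0.6, -0.1]
width: 0.0921
finger_force: 0.0
t: 25.95
ee_pos: [0.4693, 0.1947, 0.234]
eef_rot: [0.384, 0.923, -0.001, -0.0]
contact_force: [-0.1, 0.3, 0.2]
width: 0.0918
finger_force: 0.0
  px [410. 253.] n 1462 mean [452.2 221.2] [452.6 221.3  38.8  38.8  44.8]
cur [469.9 194.1 234.3] yaw 44.7 q7 0.33 dist 99.0 turn/row [-0.   0.  -0.1]
[10.1, 1.2, 31.4]
[10.1, 1.2, 31.4]
[10.1, 1.2, 31.4]
```

```bash
python3 plan.py 451.5 220.5 150 45 2; python3 -m pendant '[[[16,3,40],[0,0,0],1],[[16,3,40],[0,0,0],1],[[0,0,0],[0,0,0],1],[[0,0,0],[0,0,0],1]]'
python3 plan.py 451.5 220.5 57 45 2
```

```text
cur [469.9 194.1 234.3] yaw 44.7 q7 0.33 dist 90.0 turn/row [-0.   0.  -0.1]
[15.9, 2.8, 42.2]
[15.9, 2.8, 42.2]
t: 26.55
ee_pos: [0.4527, 0.2217, 0.156]
eef_rot: [0.385, 0.923, 0.0, 0.001]
contact_force: [1.0, 0.3, -0.2]
width: 0.0917
finger_force: 0.0
cur [452.7 221.7 156. ] yaw 44.7 q7 0.26 dist 99.0 turn/row [ 0.   0.  -0.1]
[0.0, -0.9, 49.5]
[0.0, -0.9, 49.5]
```

```bash
python3 -m pendant '[[[0,-1,45],[0,0,0],1],[[0,-1,45],[0,0,0],1],[[0,0,8],[0,0,0],1],[[0,0,0],[0,0,0],0],[[0,0,0],[0,0,0],0]]'
python3 -m pendant '[[[0,0,0],[0,0,0],0],[[0,0,0],[0,0,0],0],[[0,0,0],[0,0,0],0],[[0,0,0],[0,0,0],0],[[0,0,0],[0,0,0],0]]'
python3 -m pendant '[[[0,0,-20],[0,0,0],0],[[0,0,-30],[0,0,0],0],[[0,0,0],[0,0,0],0]]'
python3 plan.py 608.4 107.3 108 45 5
```

```text
t: 27.18
ee_pos: [0.4514, 0.2217, 0.0589]
eef_rot: [0.384, 0.923, 0.001, 0.001]
contact_force: [0.1, -0.4, -0.1]
width: 0.0738
finger_force: 0.0
t: 27.8
ee_pos: [0.4503, 0.2214, 0.0574]
eef_rot: [0.384, 0.923, 0.0, 0.0]
contact_force: [0.3, -0.6, 5.4]
width: 0.0468
finger_force: 29.9
t: 28.18
ee_pos: [0.4507, 0.2215, 0.108]
eef_rot: [0.384, 0.923, 0.001, 0.001]
contact_force: [0.1, 0.9, -2.2]
width: 0.0469
finger_force: 29.9
cur [450.7 221.5 108. ] yaw 44.8 q7 0.25 dist 195.0 turn/row [ 0.  0. -0.]
[-38.4, 6.3, 0.1]
[-38.4, 6.2, 0.0]
[-38.5, 6.2, 0.0]
[-38.5, 6.2, 0.0]
[-38.5, 6.2, 0.0]
```

```bash
python3 -m pendant '[[[-24,4,0],[0,0,0],0],[[-38,6,0],[0,0,0],0],[[-38,6,0],[0,0,0],0],[[-38,6,0],[0,0,0],0],[[-32,5,0],[0,0,0],0]]'
python3 -m pendant '[[[-22,4,0],[0,0,0],0],[[0,0,0],[0,0,0],0],[[0,0,0],[0,0,0],0]]'
python3 plan.py 608.4 107.3 66 45 1
```

```text
t: 28.8
ee_pos: [0.5888, 0.1181, 0.1048]
eef_rot: [0.384, 0.923, -0.001, -0.001]
contact_force: [0.4, -0.6, -2.1]
width: 0.0469
finger_force: 29.9
t: 29.18
ee_pos: [0.6055, 0.1076, 0.1056]
eef_rot: [0.383, 0.924, -0.001, -0.001]
contact_force: [-0.7, -0.3, -2.5]
width: 0.0464
finger_force: 29.9
cur [605.5 107.6 105.6] yaw 44.9 q7 0.57 dist 40.0 turn/row [-0.1 -0.1 -0.1]
[-2.4, 1.9, 39.5]
```

```bash
python3 -m pendant '[[[-1.5,1,22],[0,0,0],0],[[-0.5,0.5,14],[0,0,0],0],[[0,0,0],[0,0,0],0],[[0,0,2],[0,0,0],0],[[0,0,0],[0,0,0],0]]'
python3 plan.py 608.4 107.3 62.4 45 1
```

```text
t: 29.8
ee_pos: [0.6099, 0.1066, 0.0694]
eef_rot: [0.384, 0.923, 0.0, 0.0]
contact_force: [-0.2, 0.3, -1.6]
width: 0.0469
finger_force: 29.9
cur [609.9 106.6  69.4] yaw 44.9 q7 0.58 dist 7.0 turn/row [ 0.   0.  -0.1]
[1.6, -0.6, 7.0]
```

```bash
python3 -m pendant '[[[1,0,4],[0,0,0],0],[[0,0,2.5],[0,0,0],0],[[0,0,0],[0,0,0],0],[[0,0,0],[0,0,0],0]]'
```

```text
t: 30.3
ee_pos: [0.609, 0.1072, 0.0624]
eef_rot: [0.384, 0.923, 0.0, 0.0]
contact_force: [0.6, 0.2, -2.0]
width: 0.0468
finger_force: 29.9
```

```bash
python3 -m pendant '[[[0,0,0.7],[0,0,0],0],[[0,0,0],[0,0,0],0.9],[[0,0,0],[0,0,0],0.9],[[0,0,0],[0,0,0],0.9],[[0,0,0],[0,0,0],0.9]]'
python3 -m pendant '[[[0,0,-30],[0,0,0],0.9],[[0,0,-60],[0,0,0],1],[[0,0,-60],[0,0,0],1],[[0,0,-40],[0,0,0],1],[[0,0,0],[0,0,0],1]]'
python3 -m pendant '[[[40,20,0],[0,0,0],1],[[40,20,0],[0,0,0],1],[[0,0,0],[0,0,0],1],[[0,0,0],[0,0,0],1]]'
python3 - <<'E'
from h import *
for n in ('wrist','side'):
    c=cam(n); np.savez(n+'10.npz',**c); cv2.imwrite(f'pics/{n}10.png',cv2.resize(c['image'],(800,600)))
E
```

```text
t: 30.92
ee_pos: [0.6089, 0.1071, 0.0616]
eef_rot: [0.384, 0.923, -0.0, 0.0]
contact_force: [0.1, 0.6, -0.3]
width: 0.0822
finger_force: 0.0
t: 31.55
ee_pos: [0.6109, 0.1075, 0.2558]
eef_rot: [0.384, 0.923, 0.002, 0.003]
contact_force: [-0.6, 0.8, -0.3]
width: 0.0916
finger_force: 0.0
t: 32.05
ee_pos: [0.5806, 0.1913, 0.2505]
eef_rot: [0.384, 0.923, -0.001, -0.0]
contact_force: [-0.6, -0.3, 1.1]
width: 0.0918
finger_force: 0.0
```

View pics/wrist10.png

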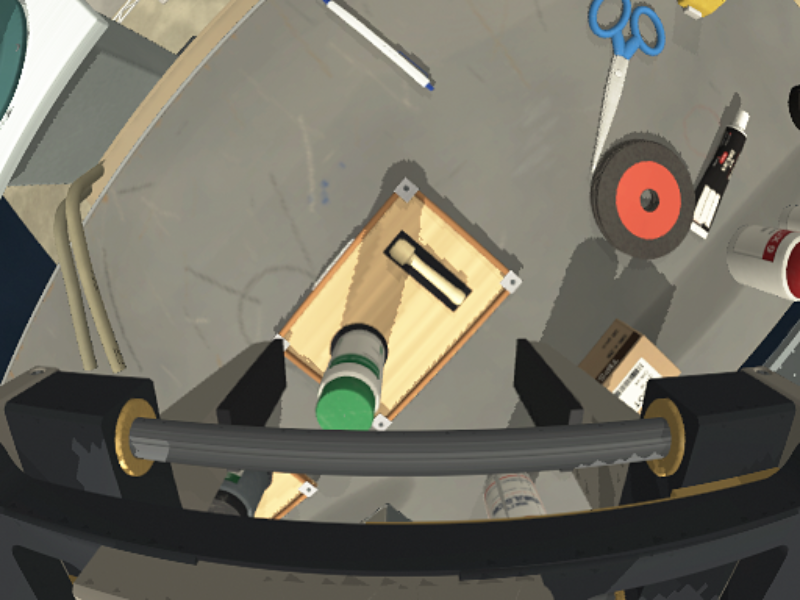

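View pics/side10.png

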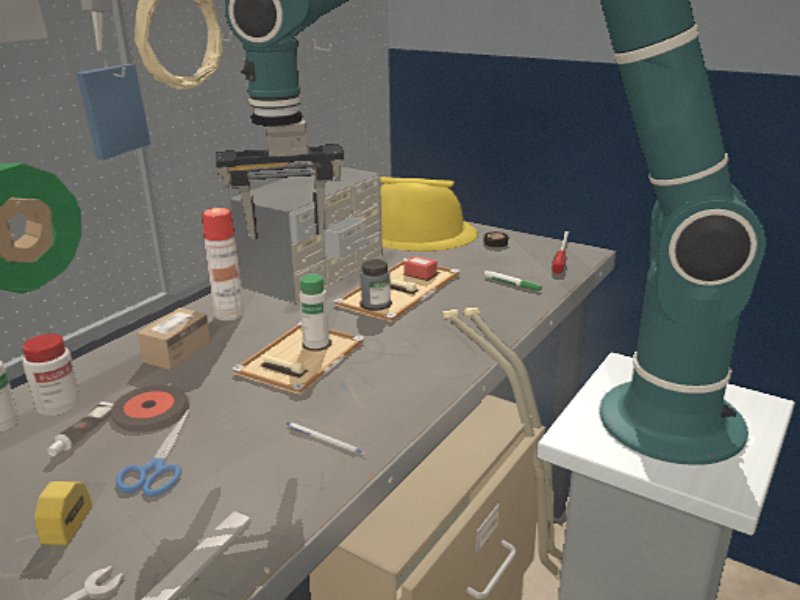

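The wrist view shows nozzle B in its outline (428,270) and the slim jar on its circle (358,345). The side view shows both jars upright at (314,315) and (376,285). A numeric check before handing in.

```bash
python3 - <<'E'
from h import *
c=ld('side10.npz'); P=cloud(c); I=c['image']
for k,b,z in(('slim',(298,272,332,350),.135),('squat',(358,256,392,310),.09)):
    p=roi(P,I,b,z-.008,z+.006); print(k,*rect(p))
w=ld('wrist10.npz'); print('nozB ends',(cast(w,np.array([[394,247],[462,300]])*.64,.0145)*1000).round(1),'outl',(cast(w,np.array([[385,248],[404,232],[471,290],[453,309]])*.64,.005)*1000).round(1))
E
```

```text
slim [610.7 106.8  42.4  40.  -22.7] 102 [127.4 133.  135.3]
squat [613.9 -89.4  55.7  49.6 -73.6] 114 [82.9 87.4 90.2]
nozB ends [[563.2 201.8  14.5]
 [640.1 211.1  14.5]] outl [[558.8 194.6   5. ]
 [560.7 216.8   5. ]
 [641.7 222.9   5. ]
 [642.8 198.7   5. ]]
```

All within a few millimetres; handing in.

```bash
python3 -c "
from rig import r
print(r.finish_job())"
```

```text
the job is handed in; nothing more can be done
None
```

Both torch kits are made up and the job is handed in at about 32 s of the 128 s allowed; my last camera checks put every item within about 4 mm of its outline with both jars upright, though the hand-in returned no verdict.

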